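# Close the leaf press: hook the long pressing board under the lip and lay it down

## Task

Close the leaf press: take the larger (longer) of the two plywood pressing boards by its wooden grip, hook one end of it under the press's overhanging lip and lower the other end, so that the board lies flat on the cork bed, straight and centred between the sides, with one end under the lip and the other inside the low stop. Let go of it, and leave the shorter board where it lies.

Things in the scene. Friction and masses are not known exactly. Their poses are not given: they have to be found in the camera images.
- press: Leaf press, fixed: plywood base 215 x 160 mm (x, y), cork bed 20 mm above the table. Origin: centre of underside, z up. A full-width wooden wall at its -x side (roughly towards the robot; inner face x = -92.5 mm) carries an overhanging lip. A low stop at the +x side, 50 mm wide in y, centred: inner face x = +87.5 mm, top 28 mm above the table. No side walls.
- lip (a point): Middle of the lower front edge of the press's lip: in the press frame x = -56.5 mm, y = 0, 46 mm above the table, so the gap over the bed is 26 mm. The lip is 10 mm thick (top at 56 mm), full width in y, and overhangs 36 mm from the wall towards +x. Axes as the press.
- board: Longer pressing board, to be placed; loose, 0.15 to 0.31 kg: plywood 160 mm long (x), 130 wide (y), 10 thick; on its middle an upright dark wooden grip bar, 22 mm thick in x, 80 long in y, from 10 to 50 mm above the underside. Origin: centre of the underside, z up. Both ends are alike: either may go under the lip.
- short_board: The shorter pressing board, not to be moved; loose: same plywood, width, thickness and grip bar as the longer one, but only 105 mm long (x). Origin: centre of the plate's underside.
Not all that is in view belongs to the job. What is shaped like the board but yellow is not meant.

How it is judged (in metres and radians):
At the end, for the whole second after the job is handed in: The longer board lies flat on the bed (within 3 degrees and 3.5 mm of height), one end under the lip and the other inside the stop, within 25 mm of the middle sideways and 11 degrees of straight, at rest (x of board in the frame of press between -0.02 and 0.015 m and y of board in the frame of press between -0.025 and 0.025 m and z of board in the frame of press between 0.017 and 0.0235 m and angle between board's own z axis and vertical below 0.05 rad and angle between the x axis of board and the x axis of press, either way round below 0.2 rad and linear speed of board below 0.02 m/s); the robot touches nothing.
It fails at once if the shorter board is shifted by more than 30 mm (distance of short_board from where it was at the start of the episode above 0.03 m).
It also fails if it takes over 42 s, if anything falls off the work surface, if the arm or the gripper's body presses on something with over 40 N, if the wrist force passes 120 N, or if a joint passes its speed limit or range.

## Robot

A 7-joint arm with a two-finger parallel gripper is mounted at the origin on the work surface. World frame = base frame: x ahead of the robot, y to its left, z up, the work surface at z = 0. Lengths are in mm, angles in rad, forces in N, time in s.
With the tool pointing down it reaches from about 425 to 950 mm from the base axis. Payload 16.7 kg.
Tool frame: the origin (TCP) lies midway between the tips of the shut fingers; the grasp point (between the pads) lies 19 mm behind it; z points along the fingers, y is the direction in which the jaws open and shut (so a half turn about z gives the same grasp; the last joint's range is limited). The gripper opens to 94 mm and grips with 3 to 60 N. Pads are 16 mm wide; open, the fingers measure 119 mm over their backs; the gripper's body (75 mm by 177 mm) begins 78 mm behind the grasp point.
Start: joints at [0.952, 0.426, 0.074, 1.606, -0.034, 1.111, -0.067], TCP at [305.542, -601.846, 205.467] pointing down, gripper open.
Joint ranges: [-2.85, 2.85], [-0.5, 2.14], [-1.23, 1.37], [0.21, 2.46], [-1.02, 4.16], [0.16, 2.05], [-2.73, 2.73]. Speed limits (rad/s): [1.89, 1.89, 2.39, 2.39, 3.01, 3.01, 3.01].

## Interface

Orientations are given as a unit quaternion [w, x, y, z].
In Python, from station import ctrl, optics gives the robot as it stands.
- The arm moves only by the shell command python3 -m inch 'ROWS' [FORCE]. ROWS is a JSON object of lists of equal length, an entry for each row: "hand": the gripper command: -1 is fully open, 1 is shut, values between are in proportion; "dp": the shift along the world's x, y, z in m, a list of three; "rot": the turn, a rotation vector about the world's x, y, z in degrees, a list of three. In form: {"hand": [hand, ...], "dp": [[dx, dy, dz], ...], "rot": [[wx, wy, wz], ...]}. A call has 1 to 12 rows; each row is the pose to reach, as a shift and turn from the pose commanded when the call began; what a row does not reach only later rows make up. A row lasts 1/10 s, in which the tool goes at most 50 mm and 8.59 degrees, less where a joint would pass 70% of its speed; a pose out of reach is approached as far as the arm can. A call with a gripper value outside its range is refused whole. The fingers move at their own pace and stop on an object; FORCE is the grip in N (left out, the last holds). Time passes only in rows, so rows that repeat a pose let the fingers close. It gives the time, the measured TCP pose, the force and the opening at its end, in the units of the state.
- ctrl.sense(): the state, without advancing time (a new reading comes with each control period).
- optics.read_camera(name): name is "scene" or "top" or "wrist"; returns a dict with "frame" (420x560x3 uint8, blue, green, red), "fx", "fy", "cx", "cy" (pixels), "rvec" (rotation vector, rad) and "tvec" (3), from world to camera coordinates, as OpenCV has them. Camera axes: x right, y down, z forward; pixel columns grow to the right and rows downward; lengths in mm; the calibration is good to about 2 mm. A picture is of the moment at which its call begins. There is no depth.
- ctrl.job_done(): hands the job in, once; it reports no verdict.
Trained networks look in the newest picture that a camera, given by its name, has taken for a name from the list of things; names that differ only in an ending like _2 or _b are one class to them, and where a whole thing is asked for, a point or a joint stands for the part that bears it (a point fixed in the world has none). Each returns a list of dicts, best first, with "score" (0 to 1); they miss things now and then, are a little off and sometimes report something else, mostly with a low value. They report only what shows in the picture. A call takes as long as a camera call. They do not tell look-alikes from the thing itself.
- optics.outline_of(camera, query): "pixels" (420x560 bool, what is visible of it) and "box" ([left, top, right, bottom] in pixels, round what is visible of it).
- optics.spot_point(camera, query): "xy" ([column, row] in pixels: a listed point, or the origin of a listed thing).
The state is a dict: "t": time; "joint_pos": joint angles; "dq": joint speeds; "effort": joint torques, N m; "tool_pos": TCP position; "orientation": TCP orientation; "force": force on the tool from outside, world axes, zero at the start; "ft_torque": the same for the moment, N m; "grip_width": opening from 0.0 (shut) to 1.0 (fully open).
Only numpy, scipy, OpenCV 4.12 (cv2) and the standard library are available. Lean on these libraries where they do the work, as an engineer would, in place of code of your own. Each camera call takes 0.05 s, during which the arm holds its last target.

## Working session

There is one attempt and no reset: what is moved stays moved. The work goes in short steps, Python scripts to look and compute and a shell command to move; the robot and the scene stay as the last step left them, time stands still between calls to the robot, and variables do not carry over. Pictures are saved under pics/ and viewed, and the job is handed in when it is done.

```bash
ls; mkdir -p pics
python3 - <<'E'
from station import ctrl, optics
import cv2
s=ctrl.sense(); print(s['t'],s['tool_pos'],s['orientation'],s['grip_width'],s['force'])
for n in ['scene','top','wrist']:
    c=optics.read_camera(n); cv2.imwrite(f'pics/{n}0.png',c['frame']); print(n,c['fx'],c['cx'],c['cy'],c['rvec'],c['tvec'])
    for q in ['press','lip','board','short_board']:
        try:
            o=optics.outline_of(n,q) if q!='lip' else []
            p=optics.spot_point(n,q)
            print(n,q,[(round(a['score'],2),a['box']) for a in o],[(round(a['score'],2),a['xy']) for a in p])
        except Exception as e: print(q,e)
E
```

```text
pics
0.0 [ 305.35204483 -601.48525054  204.76125556] [-6.12957125e-04  9.72540147e-01  2.32734287e-01 -1.95323399e-04] 0.9978146222971861 [ 0.52118264 -0.76678758 -0.06075562]
scene 478.3933936873355 278.9940377863008 208.94800323036816 [ 2.15236472  1.34516891 -0.48942443] [-251.27282323 -287.40809524 1291.33525726]
scene press [(0.65, [215.5, 176.6, 312.7, 286.5])] [(0.91, [262.3, 232.9])]
scene lip [] [(0.58, [254.0, 204.6])]
scene board [(0.96, [351.2, 173.8, 436.5, 244.6]), (0.68, [352.8, 102.7, 435.3, 156.0])] [(0.87, [393.0, 128.2]), (0.59, [392.0, 206.7])]
scene short_board [(0.65, [93.1, 258.5, 165.3, 323.5])] [(0.59, [128.8, 291.0])]
top 443.85702408512395 282.2036077343672 212.0190503597183 [ 2.13875109 -2.16348868  0.17411847] [  64.17930285  469.0186881  1056.66519921]
top press [(0.89, [263.0, 159.3, 342.2, 252.7])] [(0.87, [301.7, 205.8])]
top lip [] [(0.93, [299.2, 223.1])]
top board [(0.83, [101.8, 234.2, 160.4, 298.7]), (0.72, [160.7, 150.0, 221.6, 220.3])] [(0.96, [190.8, 183.8]), (0.57, [131.8, 266.9])]
top short_board [(0.72, [390.4, 182.6, 443.2, 226.0])] []
wrist 295.1177349074266 282.18859083015286 209.90736328950206 [-2.50272766  1.53539223  0.18039582] [-675.63695732  -23.78996189  388.57710642]
wrist press [] []
wrist lip [] []
wrist board [] []
wrist short_board [] []
```

View pics/scene0.png

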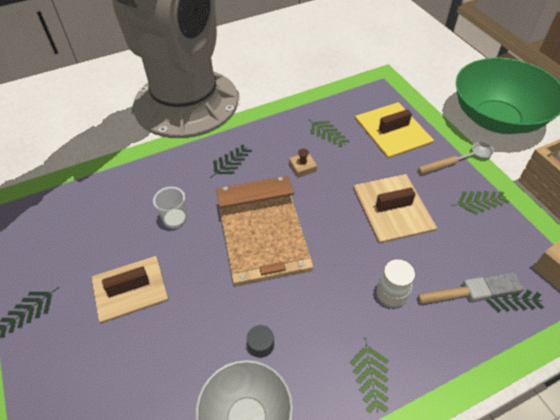

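View pics/top0.png

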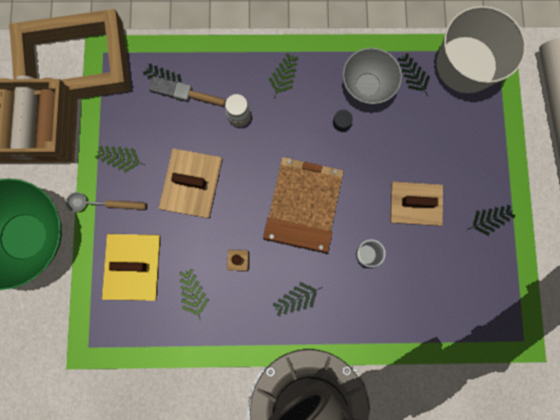

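Candidates, top view (scene view): natural-wood board with grip at (191,183) / (393,206); yellow look-alike at (131,267) / (392,128); short natural board at (417,204) / (129,291). I choose the natural board at (191,183), and next I measure its length and check it in a crop.

```bash
cat > h.py <<'E'
import numpy as np, cv2
from station import ctrl, optics
def unproj(c,uv,z):
    R,_=cv2.Rodrigues(np.array(c['rvec'],float)); t=np.array(c['tvec'],float).ravel()
    uv=np.atleast_2d(uv).astype(float)
    d=np.c_[(uv[:,0]-c['cx'])/c['fx'],(uv[:,1]-c['cy'])/c['fy'],np.ones(len(uv))]@R
    o=-R.T@t
    return o+d*((z-o[2])/d[:,2])[:,None]
def proj(c,P):
    K=np.array([[c['fx'],0,c['cx']],[0,c['fy'],c['cy']],[0,0,1.]])
    return cv2.projectPoints(np.array(P,float).reshape(-1,3),np.array(c['rvec'],float),np.array(c['tvec'],float),K,None)[0].reshape(-1,2)
def rect(c,mask,z):
    cs,_=cv2.findContours(mask.astype(np.uint8),cv2.RETR_EXTERNAL,cv2.CHAIN_APPROX_NONE)
    k=max(cs,key=cv2.contourArea).reshape(-1,2)
    w=unproj(c,k,z)[:,:2].astype(np.float32)
    return cv2.minAreaRect(w)
E
python3 - <<'E'
from h import *
for n in ['top','scene']:
    c=optics.read_camera(n)
    for q,z in [('board',10),('short_board',10),('press',20)]:
        for o in optics.outline_of(n,q):
            if o['score']<.3: continue
            print(n,q,round(o['score'],2),rect(c,o['pixels'],z), c['frame'][o['pixels']].mean(0).round())
        for p in optics.spot_point(n,q): print('  pt',round(p['score'],2),unproj(c,p['xy'],20 if q=='press' and 0 else 0).round(1))
    for p in optics.spot_point(n,'lip'): print('  lip',round(p['score'],2),unproj(c,p['xy'],46).round(1))
    # grip: dark pixels
    hsv=c['frame'].max(2)
    if n=='top': x0,y0,x1,y1=150,140,235,230
    else: x0,y0,x1,y1=340,165,450,255
    m=np.zeros(hsv.shape,np.uint8); m[y0:y1,x0:x1]=(c['frame'][y0:y1,x0:x1,2]<75)&(c['frame'][y0:y1,x0:x1,0]<50)
    print('grip@50',rect(c,m,50))
    im=cv2.resize(c['frame'][y0:y1,x0:x1],None,fx=5,fy=5,interpolation=cv2.INTER_CUBIC); cv2.imwrite(f'pics/crop_{n}.png',im)
E
```

```text
top board 0.69 ((341.59600830078125, 431.0259704589844), (134.49215698242188, 161.06796264648438), 89.24956512451172) [ 70. 169. 196.]
top board 0.59 ((550.2041015625, 289.18408203125), (131.1364288330078, 160.6271209716797), 78.97457122802734) [ 90. 130. 162.]
  pt 0.9 [[548.6 293.    0. ]]
  pt 0.74 [[ 491.2 -276.1    0. ]]
  pt 0.65 [[342.8 440.3   0. ]]
top short_board 0.96 ((491.149169921875, -281.56634521484375), (130.8477783203125, 105.27862548828125), 85.55765533447266) [ 80. 116. 145.]
  pt 0.97 [[ 490.2 -278.9    0. ]]
top press 0.65 ((490.3149108886719, 2.253997802734375), (166.928466796875, 220.1024627685547), 76.91564178466797) [ 62.  94. 132.]
  pt 0.76 [[489.2   5.5   0. ]]
  pt 0.75 [[554.5 289.    0. ]]
  lip 0.85 [[434.6  18.2  46. ]]
grip@50 ((546.464599609375, 285.81640625), (85.05423736572266, 25.417434692382812), 78.64494323730469)
scene board 0.91 ((344.2158203125, 432.80987548828125), (142.3082733154297, 166.02452087402344), 88.17826080322266) [ 80. 171. 195.]
scene board 0.63 ((474.9619445800781, 12.20135498046875), (168.19369506835938, 260.0328063964844), 76.95332336425781) [ 97. 136. 177.]
scene board 0.61 ((552.7911376953125, 287.7513427734375), (135.9702606201172, 164.91555786132812), 79.61412811279297) [121. 163. 192.]
  pt 0.76 [[548.9 295.4   0. ]]
  pt 0.56 [[337.3 432.4   0. ]]
scene short_board 0.93 ((495.4826354980469, -283.20953369140625), (130.6644744873047, 110.84210205078125), 85.70663452148438) [110. 149. 178.]
  pt 0.72 [[ 492.9 -285.     0. ]]
scene press 0.66 ((482.5196533203125, 9.331024169921875), (167.17031860351562, 259.89056396484375), 76.35688018798828) [ 97. 136. 177.]
  pt 0.67 [[497.6   1.1   0. ]]
  lip 0.71 [[438.3  14.7  46. ]]
grip@50 ((571.44140625, 274.57763671875), (83.31587219238281, 35.19245147705078), 68.04085540771484)
```

View pics/crop_top.png

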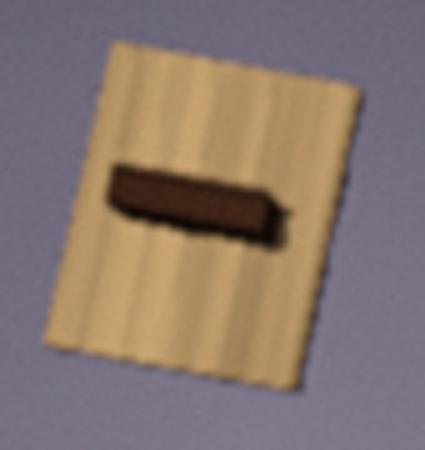

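The crop shows the natural-wood board, tall (160 x 131 mm by measurement, about 11° yaw), with its dark grip near top-image (187,181). Now I overlay the board and press models to check the poses.

```bash
cat > ov.py <<'E'
from h import *
def pts(x,y,yaw,P):
    a=np.radians(yaw);R=np.array([[np.cos(a),-np.sin(a),0],[np.sin(a),np.cos(a),0],[0,0,1]])
    return np.array(P,float)@R.T+[x,y,0]
def box(hx0,hx1,hy,z): return [[hx0,-hy,z],[hx1,-hy,z],[hx1,hy,z],[hx0,hy,z]]
def draw(n,things,x0,y0,x1,y1,f,out):
    c=optics.read_camera(n); im=cv2.resize(c['frame'][y0:y1,x0:x1],None,fx=f,fy=f,interpolation=cv2.INTER_CUBIC)
    for (x,y,yaw,P,col) in things:
        u=(proj(c,pts(x,y,yaw,P))-[x0-.5,y0-.5])*f-.5
        cv2.polylines(im,[u.round().astype(np.int32)],True,col,1)
    cv2.imwrite(out,im)
E
cat > t.py <<'E'
from ov import *
P=(491,4,-13.2); B=(550.5,288.3,-11)
T=[(*P,box(-107.5,107.5,80,20),(0,255,0)),(*P,box(-92.5,-56.5,80,56),(255,0,0)),(*P,box(87.5,100,25,28),(0,0,255)),
(*B,box(-80,80,65,10),(0,255,0)),(*B,box(-11,11,40,50),(0,0,255))]
draw('top',T,140,140,360,270,3.6,'pics/ov1.png')
draw('scene',T,200,160,450,300,3.2,'pics/ov2.png')
E
python3 t.py
```

```text
(no output)
```

View pics/ov1.png

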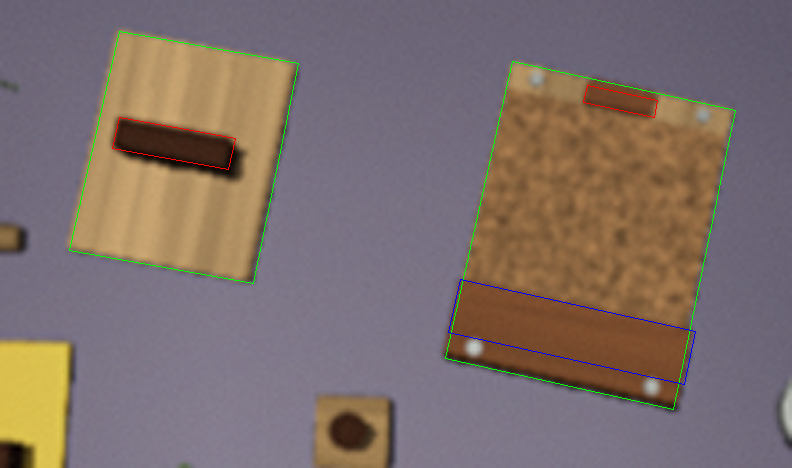

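View pics/ov2.png

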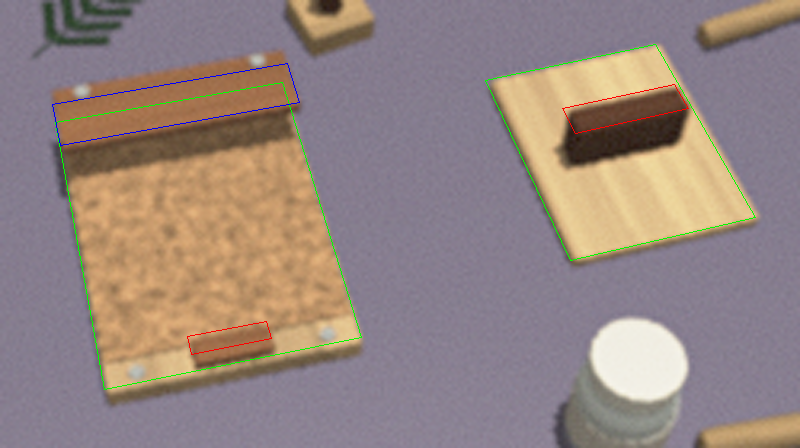

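```bash
python3 -m inch '{"hand":[-1,-1,-1,-1,-1,-1,-1,-1,-1,-1,-1,-1],"dp":[[0.006,0.02,0],[0.019,0.065,0],[0.032,0.112,0],[0.045,0.159,0],[0.058,0.206,0],[0.071,0.253,0],[0.084,0.3,0],[0.097,0.347,0],[0.11,0.394,0],[0.123,0.441,0],[0.136,0.488,0],[0.149,0.535,0]],"rot":[[0,0,2],[0,0,6],[0,0,11],[0,0,16],[0,0,21],[0,0,26],[0,0,31],[0,0,36],[0,0,41],[0,0,46],[0,0,50],[0,0,52]]}' 20
```

```text
t: 3.3
tool_pos: [454.8, -65.0, 205.9]
orientation: [0.0, 0.771, 0.636, 0.0]
force: [0.5, 0.9, 0.0]
grip_width: 0.998
```

```bash
python3 -m inch '{"hand":[-1,-1,-1,-1,-1,-1,-1,-1,-1,-1,-1],"dp":[[0.013,0.047,0],[0.026,0.094,0],[0.039,0.141,0],[0.052,0.188,0],[0.065,0.235,0],[0.077,0.28,-0.02],[0.087,0.32,-0.04],[0.093,0.345,-0.06],[0.096,0.355,-0.08],[0.096,0.355,-0.08],[0.096,0.355,-0.08]],"rot":[[0,0,0],[0,0,0],[0,0,0],[0,0,0],[0,0,0],[0,0,0],[0,0,0],[0,0,0],[0,0,0],[0,0,0],[0,0,0]]}'
python3 - <<'E'
from ov import *
B=(550.5,288.3,-11)
T=[(*B,box(-80,80,65,10),(0,255,0)),(*B,box(-11,11,40,50),(0,0,255))]
draw('wrist',T,0,0,560,420,1.4,'pics/w1.png')
E
```

```text
t: 4.4
tool_pos: [550.4, 287.8, 125.6]
orientation: [-0.0, 0.772, 0.636, -0.0]
force: [1.1, -0.5, -0.3]
grip_width: 1.001
```

View pics/w1.png

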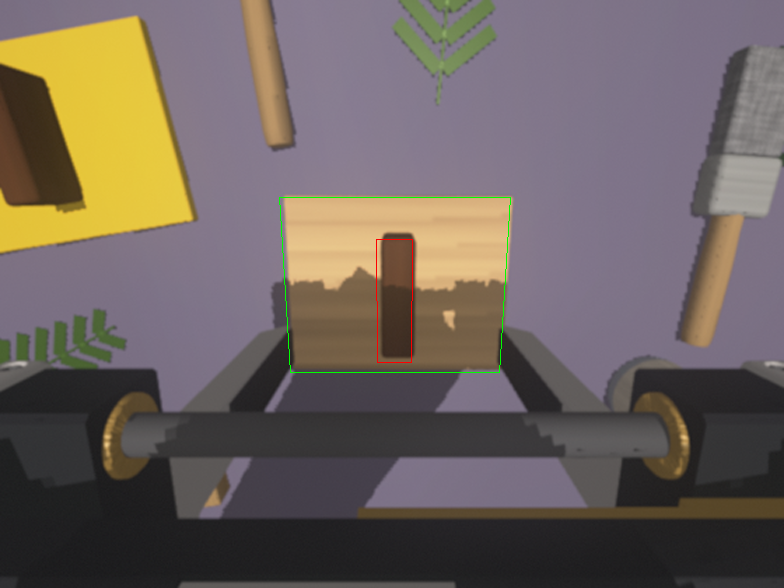

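```bash
python3 -m inch '{"hand":[-1,-1,-1,-1,1,1,1,1,1,1,1,1],"dp":[[0,0,-0.04],[0,0,-0.08],[0,0,-0.1],[0,0,-0.108],[0,0,-0.108],[0,0,-0.108],[0,0,-0.108],[0,0,-0.108],[0,0,-0.108],[0,0,-0.108],[0,0,-0.108],[0,0,-0.108]],"rot":[[0,0,0],[0,0,0],[0,0,0],[0,0,0],[0,0,0],[0,0,0],[0,0,0],[0,0,0],[0,0,0],[0,0,0],[0,0,0],[0,0,0]]}' 50
```

```text
t: 5.65
tool_pos: [550.5, 288.1, 17.4]
orientation: [-0.0, 0.772, 0.636, -0.0]
force: [0.4, 0.1, -0.4]
grip_width: 0.357
```

```bash
python3 -m inch '{"hand":[1,1,1,1,1,1,1,1,1,1,1,1],"dp":[[0,0,0],[0,0,0],[0,0,0],[0,0,0],[0,0,0],[0,0,0.003],[0,0,0.01],[0,0,0.03],[0,0,0.06],[0,0,0.09],[0,0,0.11],[0,0,0.11]],"rot":[[0,0,0],[0,0,0],[0,0,0],[0,0,0],[0,0,0],[0,0,0],[0,0,0],[0,0,0],[0,0,0],[0,0,0],[0,0,0],[0,0,0]]}' 50; python3 -c "
from h import *
c=optics.read_camera('scene');cv2.imwrite('pics/s2.png',c['frame'])"
```

```text
t: 6.85
tool_pos: [551.9, 289.1, 130.9]
orientation: [0.001, 0.772, 0.635, 0.002]
force: [-0.2, -0.3, -0.9]
grip_width: 0.23
```

View pics/s2.png

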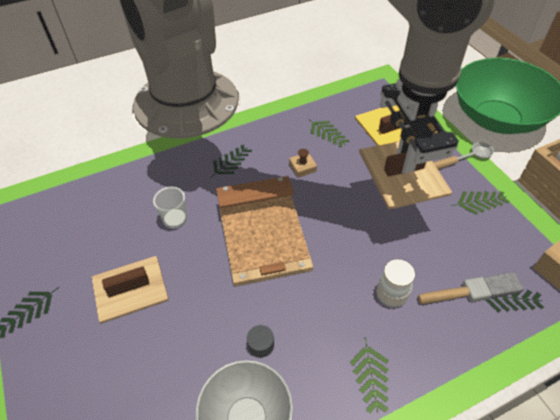

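```bash
python3 -m inch '{"hand":[1,1,1,1,1,1,1,1,1,1,1,1],"dp":[[-0.001,-0.015,0],[-0.004,-0.05,0],[-0.007,-0.09,0],[-0.01,-0.13,0],[-0.013,-0.17,0],[-0.016,-0.21,0],[-0.018,-0.245,0],[-0.02,-0.275,0],[-0.02,-0.293,0],[-0.02,-0.293,-0.02],[-0.02,-0.293,-0.04],[-0.02,-0.293,-0.04]],"rot":[[0,0,0],[0,0,0],[-0.3,-1,-0.3],[-0.6,-2,-0.6],[-0.9,-3,-1],[-1.1,-4.5,-1.4],[-1.4,-6,-2],[-1.6,-6.8,-2.2],[-1.6,-6.8,-2.2],[-1.6,-6.8,-2.2],[-1.6,-6.8,-2.2],[-1.6,-6.8,-2.2]]}' 50
cat > t2.py <<'E'
from ov import *
import sys
from scipy.spatial.transform import Rotation as R
s=ctrl.sense(); q=s['orientation']; r=R.from_quat([q[1],q[2],q[3],q[0]]).as_matrix()
# board axes: x = tool y, z=-tool z, y = z x x
X=r[:,1];Z=-r[:,2];Y=np.cross(Z,X); p=np.array(s['tool_pos']); g=p-17*Z
print(s['t'],p.round(1),s['force'].round(1) if hasattr(s['force'],'round') else s['force'],s['grip_width'],'yaw',np.degrees(np.arctan2(X[1],X[0])),'pitch',np.degrees(np.arcsin(X[2])),'roll',np.degrees(np.arcsin(Y[2])))
u=np.array([np.cos(np.radians(-13.2)),np.sin(np.radians(-13.2))]);d=g[:2]-[491,4]
print('board in press',d@u,d@[-u[1],u[0]],g[2])
def bp(P): return [list(g+a*X+b*Y+c*Z) for a,b,c in P]
P=(491,4,-13.2); I=(0,0,0)
T=[(*P,box(-107.5,107.5,80,20),(0,255,0)),(*P,box(-92.5,-56.5,80,56),(255,0,0)),(*P,box(87.5,100,25,28),(0,0,255)),
(*I,bp(box(-80,80,65,10)),(0,255,255)),(*I,bp(box(-80,80,65,0)),(255,255,0)),(*I,bp(box(-11,11,40,50)),(0,0,255))]
k=sys.argv[1]
draw('top',T,220,130,380,270,3.6,f'pics/{k}t.png')
draw('scene',T,180,130,360,300,3.2,f'pics/{k}s.png')
E
python3 t2.py a
```

```text
t: 8.1
tool_pos: [527.9, -6.0, 84.5]
orientation: [0.047, 0.783, 0.619, 0.035]
force: [-0.3, 0.1, -2.1]
grip_width: 0.229
8.1 [527.9  -6.   84.5] [-0.3  0.1 -2.1] 0.2294669472761276 yaw -13.314048264381743 pitch 6.684748995804418 roll -0.20753374612291758
board in press 40.15243754456482 -1.3601832600079475 67.65073840699449
```

View pics/at.png

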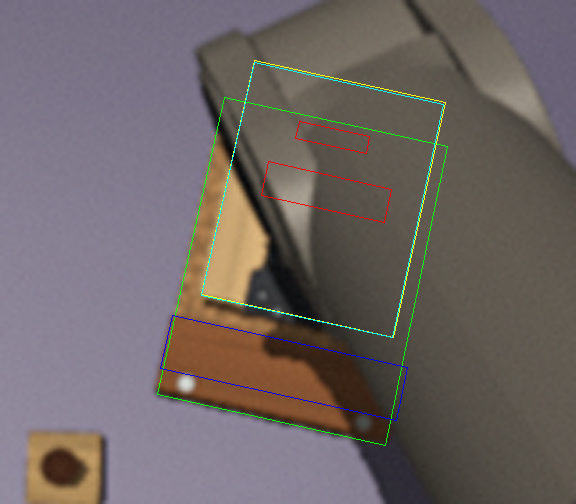

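View pics/as.png

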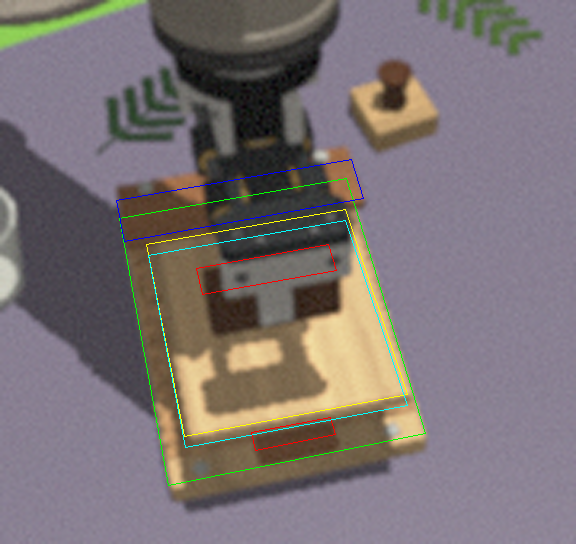

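```bash
python3 -m inch '{"hand":[1,1,1,1,1,1,1,1,1,1,1,1],"dp":[[0,0,-0.012],[0,0,-0.024],[0,0,-0.033],[0,0,-0.033],[-0.008,0.003,-0.033],[-0.016,0.006,-0.033],[-0.024,0.008,-0.033],[-0.031,0.01,-0.033],[-0.037,0.011,-0.033],[-0.041,0.011,-0.033],[-0.041,0.011,-0.033],[-0.041,0.011,-0.033]],"rot":[[0,0,0],[0,0,0],[0,0,0],[0,0,0],[0,0,0],[0,0,0],[0,0,0],[0,0,0],[0,0,0],[0,0,0],[0,0,0],[0,0,0]]}' 50; python3 t2.py b
```

```text
t: 9.4
tool_pos: [489.8, 6.0, 54.6]
orientation: [0.049, 0.783, 0.619, 0.037]
force: [-0.1, 0.2, -1.3]
grip_width: 0.23
9.4 [489.8   6.   54.6] [-0.1  0.2 -1.3] 0.23041123809307 yaw -13.290666701354775 pitch 7.002371872872673 roll -0.12273212570935604
board in press 0.4130417832135251 1.665948445574349 37.72150207005885
```

View pics/bs.png

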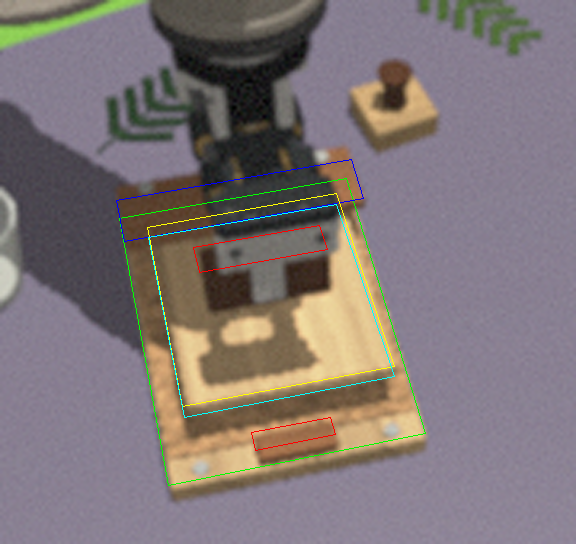

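```bash
python3 -m inch '{"hand":[1,1,1,1,1,1,1,1,1,1],"dp":[[0,0,-0.003],[0,0,-0.006],[0,0,-0.009],[0,0,-0.012],[0,0,-0.014],[0,0,-0.0155],[0,0,-0.0165],[0,0,-0.0165],[0,0,-0.0165],[0,0,-0.0165]],"rot":[[0,0,0],[0.4,1.5,0],[0.7,3,0],[1.1,4.5,0],[1.4,6,0],[1.6,6.8,0],[1.6,6.8,0],[1.6,6.8,0],[1.6,6.8,0],[1.6,6.8,0]]}' 50; python3 t2.py c
```

```text
t: 10.5
tool_pos: [489.4, 6.2, 38.1]
orientation: [0.001, 0.784, 0.621, -0.001]
force: [-1.2, -0.1, -1.1]
grip_width: 0.228
10.5 [489.4   6.2  38.1] [-1.2 -0.1 -1.1] 0.22829269555741927 yaw -13.26394569238322 pitch 0.016222996477914607 roll -0.13838209292698717
board in press -2.0195955906992333 1.7708549231137691 21.121292232145663
```

View pics/cs.png

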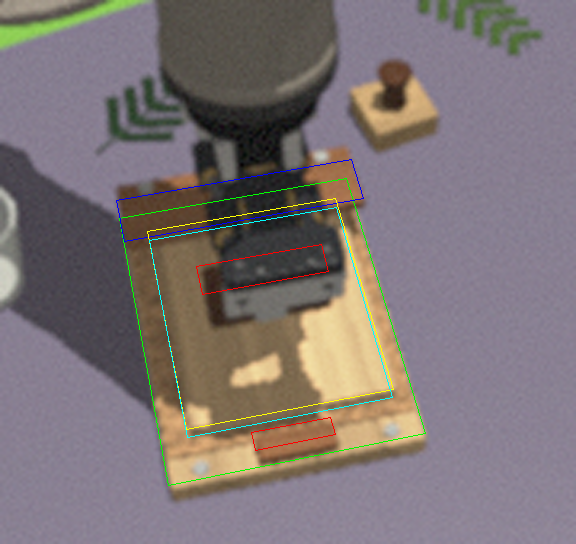

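```bash
python3 -m inch '{"hand":[1,1,1,0.1,0.1,0.1,0.1,0.1,0.1,0.1],"dp":[[0,0,-0.0008],[0,0,-0.0008],[0,0,-0.0008],[0,0,-0.0008],[0,0,-0.0008],[0,0,-0.0008],[0,0,-0.0008],[0,0,-0.0008],[0,0,-0.0008],[0,0,-0.0008]],"rot":[[0,0,0],[0,0,0],[0,0,0],[0,0,0],[0,0,0],[0,0,0],[0,0,0],[0,0,0],[0,0,0],[0,0,0]]}' 20
```

```text
t: 11.6
tool_pos: [489.5, 6.2, 37.1]
orientation: [0.001, 0.784, 0.621, -0.001]
force: [-0.5, 0.7, -0.6]
grip_width: 0.449
```

Open by 10 mm a side and free of load; now I withdraw straight up, then clear sideways for the cameras.

```bash
python3 -m inch '{"hand":[0.1,0.1,0.1,0.1,0.1,0.1,0.1,0.1,0.1,0.1,0.1,0.1],"dp":[[0,0,0.01],[0,0,0.03],[0,0,0.06],[0,0,0.1],[0,0,0.15],[0,0.04,0.18],[0,0.09,0.18],[0,0.14,0.18],[0,0.19,0.18],[0,0.24,0.18],[0,0.28,0.18],[0,0.3,0.18]],"rot":[[0,0,0],[0,0,0],[0,0,0],[0,0,0],[0,0,0],[0,0,0],[0,0,0],[0,0,0],[0,0,0],[0,0,0],[0,0,0],[0,0,0]]}'
python3 - <<'E'
from ov import *
P=(491,4,-13.2); g=pts(*P,[[-2,1.7,0]])[0]; B=(g[0],g[1],-13.2)
T=[(*P,box(-107.5,107.5,80,20),(0,255,0)),(*P,box(87.5,100,25,28),(0,0,255)),(*B,box(-80,80,65,30),(0,255,255)),(*B,box(-11,11,40,70),(0,0,255))]
draw('top',T,220,130,380,270,3.6,'pics/dt.png')
draw('scene',T,180,130,360,300,3.2,'pics/ds.png')
c=optics.read_camera('top')
for p in optics.spot_point('top','board'): print(p['score'],pts(0,0,13.2,[unproj(c,p['xy'],20)[0]-[491,4,0]]))
for p in optics.outline_of('top','short_board'): print(p['score'],p['box'])
E
```

```text
t: 12.8
tool_pos: [488.3, 310.1, 218.0]
orientation: [0.0, 0.783, 0.622, -0.0]
force: [0.6, 0.0, -0.5]
grip_width: 0.452
0.86 [[-241.85489762  375.71766483   20.        ]]
0.61 [[-2.66515768  1.58881352 20.        ]]
0.63 [387.5, 182.0, 445.8, 226.0]
```

View pics/dt.png

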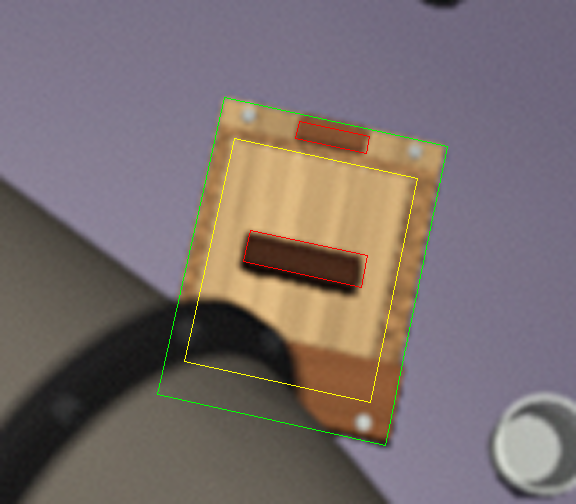

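View pics/ds.png

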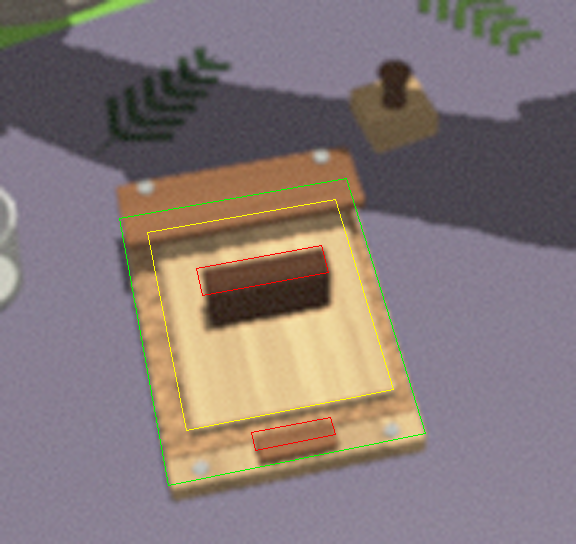

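The top and scene views show the board flat on the cork, centred, with one end under the lip. A strip of cork shows between its other end and the stop, near (330,125) in the top crop. The gripper is clear, so I'm handing in.

```bash
python3 -c "
from station import ctrl
print(ctrl.job_done()); print(ctrl.sense()['t'])"
```

```text
the job is handed in; nothing more can be done
None
the job is handed in; nothing more can be done
```

The longer board is in the press, released, and the job was handed in at about 13 s; the hand-in gives no verdict.

I gripped it by its wooden grip and tilted it about 7° to slide one end under the lip. I then lowered the other end flat inside the stop, opened the jaws only part-way to clear the lip, and withdrew.

**Board position:** the last network reading put it at about x = -2.7 mm, y = +1.6 mm in the press frame. That agrees with the arm's own figure of -2.0 and +1.8 mm. At release it was about 0.1° from straight and level by the tool pose.

**Flatness:** both overlays match a board lying flat on the bed. The height was not measured independently after release.

**Shorter board:** its outline in the top view is within about 3 to 5 px (roughly 7 to 12 mm) of where it started, and nothing went near it.

**Disagreements:** the board network also marked the yellow look-alike, more strongly (0.86 against 0.61). I told the two apart by colour. The scene overlay sat 1 to 2 mm off, which is within the calibration error.

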